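# Push the slide carrier home behind the stage lip and hold it

### The job

Pick up the slide carrier (the flat metal plate with the upright grip rib, not the cover plate with the round knob) and lay it on the black deck of the microscope stage with its thin tongue towards the stage's lip. Push the tongue in behind the lip, by feel against the sprung plunger hidden there, until it is fully home with the carrier's shoulder against the lip, flat on the deck. Finish while still holding it pressed home with the fingers, because the spring pushes it back out; leave the other things on the bench alone.

Things in the scene. Friction and masses are not known exactly. Their poses are not given: they have to be found in the camera images.
- carrier_rib (a point): Centre of the carrier's upright grip rib, 21 mm above its underside. Its +x points from rib to tongue. From here along x: rib -6 to +6 mm (44 mm wide in y, top 42 mm above the underside); body, 12 mm thick, -25 to +55 mm, ending in an upright shoulder; tongue, 6 mm thick, level with the underside, +55 to +80 mm.
- carrier_nose (a point): Middle of the front edge of the carrier's tongue, 3 mm above its underside, 80 mm ahead of the rib's centre; same axes as the carrier.
- carrier: The slide carrier: bare aluminium, about 200 g, 105 mm long (its x), 70 mm wide (its y), lying flat, with a dark-framed glass slide on it between rib and tongue. Origin at its underside, 25 mm ahead (+x) of the rib's centre; z up.
- stage: Fixed microscope stage: white base, black deck 240 (its x) by 200 mm, its top 40 mm above the origin (centre of the underside). At its +x end a bare steel fence, 126 mm wide, 14 mm high, with an overhanging lip: front face at x +50 mm, looking to -x, to the robot. Under it a slot 9 mm high, 78 mm wide (y -39 to +39 mm) takes the tongue along +x.
- lip (a point): Point on the stage deck's top directly under the middle of the lip's front face; axes as the stage. Fully home, the carrier's shoulder touches the lip's face: the tongue's front edge is then 25 mm beyond this point along x and the rib's centre 55 mm before it.
- plunger (a joint): Travel (m) of the sprung plunger hidden in the slot, its face 17 mm behind the lip's face: 0 free, 0.008 with the carrier fully home (it could go to 0.016). It pushes back with about 4 N at first touch, 7 N at home; there the shoulder meets the rigid lip.
- cover_mid (a point): Middle of the cover plate, a bystander: aluminium plate 90 x 70 x 10 mm with a round knob 20 mm in diameter up to 36 mm above its underside; point is 18 mm up.
- vial: Small closed glass vial, a bystander, 24 mm in diameter, 45 mm high; origin under it.
- reagent: Amber reagent bottle, a bystander, 60 mm in diameter, 130 mm high; origin under it.
- dishes: Stack of three closed dishes, a bystander, 55 mm in diameter, 42 mm high; origin under it.
Mind the look-alikes: they are no part of the job. Leave any turquoise look-alike of the carrier alone.

How it is judged:
On the way, in this order (a step that is already met when the one before it is completed fails the run):
1. the carrier is lifted clear of the bench by the fingers (height (world z) of carrier above 0.036 m and contact force between the fingers and carrier above 1 N), for 0.2 s.
2. the carrier's tongue is in the slot behind the lip (x of carrier_nose in the frame of lip above 0.005 m and z of carrier_nose in the frame of lip between 0 and 0.009 m and y of carrier_nose in the frame of lip between -0.02 and 0.02 m), for 0.1 s.
At the end, for the whole second after the job is handed in: The carrier's tongue is in the slot, within 8 mm of its middle, with the shoulder within 2 mm of the lip, straight within 4 degrees, flat on the deck within 3 degrees, the plunger pressed in by more than 6 mm, and the fingers still bear on the carrier with more than 2 N, at rest (x of carrier_nose in the frame of lip between 0.023 and 0.028 m and z of carrier_nose in the frame of lip between 0 and 0.0075 m and y of carrier_nose in the frame of lip between -0.008 and 0.008 m and angle between the x axis of carrier and the x axis of stage, either way round below 0.07 rad and angle between carrier's own z axis and vertical below 0.06 rad and value of joint plunger above 0.006 m and contact force between the fingers and carrier above 2 N and linear speed of carrier below 0.01 m/s); the arm keeps its last pose, push and grip.
It fails at once if the cover plate is disturbed (distance of cover_mid from where it was at the start of the episode above 0.03 m).
It fails at once if the vial is disturbed (distance of vial from where it was at the start of the episode above 0.03 m).
It fails at once if the reagent bottle is disturbed (distance of reagent from where it was at the start of the episode above 0.03 m).
It fails at once if the dishes are disturbed (distance of dishes from where it was at the start of the episode above 0.03 m).
It also fails if it takes over 51 s, if anything falls off the work surface, if the arm or the gripper's body presses on something with over 40 N, if the wrist force passes 120 N, or if a joint passes its speed limit or range.

### The arm

A 6-joint arm with a two-finger parallel gripper is mounted at the origin on the work surface. World frame = base frame: x ahead of the robot, y to its left, z up, the work surface at z = 0. Lengths are in m, angles in rad, forces in N, time in s.
With the tool pointing down it reaches from about 0.35 to 0.8 m from the base axis. Payload 7.3 kg.
Tool frame: the origin (TCP) lies at the very end of the fingers, on their centre line; the grasp point (between the pads) lies 19 mm behind it (r.hold_point_z is the distance from the TCP to the grasp point, in m); z points along the fingers, y is the line along which they close (so a half turn about z gives the same grasp; the last joint's range is limited). The gripper opens to 85 mm and grips with 20 to 120 N. Pads are 22 mm wide; open, the fingers measure 114 mm over their backs; the gripper's body (76 mm by 85 mm) begins 54 mm behind the grasp point. The pads swing forward as they close: fully open they stand 13 mm farther back than shut.
Start: joints at [-1.339, 0.342, 1.524, -0, 1.275, -0.146], TCP at [0.194, -0.488, 0.206] pointing down, gripper open.
Joint ranges: [-2.53, 2.53], [-0.77, 2.02], [0.04, 2.7], [-1, 4.14], [0.28, 2.66], [-3.11, 3.11]. Speed limits (rad/s): [2.57, 2.57, 3.14, 3.14, 3.14, 3.14].

### API

Orientations are given as a 3x3 rotation matrix whose columns are the frame's x, y, z axes.
In Python, from plant import r gives the robot as it stands.
- The arm moves only by the shell command python3 -m jog 'ROWS' [FORCE]. ROWS is JSON, a list of rows, each a list of 7 numbers: the opening in per cent of the stroke, from 0 (shut) to 100 (fully open), then the shift along the tool's x, y, z scaled (see below), then the turn, a rotation vector about the tool's x, y, z scaled (see below). A call has 1 to 5 rows; each row is the pose to reach, as a shift and turn from the pose commanded when the call began, along the tool's axes at that moment; what a row does not reach only later rows make up. The controller multiplies each number of a shift by 0.3 m and each number of a turn by pi/2 rad. A row lasts 1/8 s, in which the tool goes at most 62.5 mm and 10.7 degrees, less where a joint would pass 70% of its speed; a pose out of reach is approached as far as the arm can. A call with a number of a shift or a turn outside -1 to 1 is refused whole. A call with a gripper value outside its range is refused whole. The fingers move at their own pace and stop on an object; FORCE is the grip in N (left out, the last holds). Time passes only in rows, so rows that repeat a pose let the fingers close. It gives the time, the measured TCP pose, the force, the opening and the grip force at its end, in the units of the state.
- r.get_obs(): the state, without advancing time (a new reading comes with each control period).
- r.snapshot(name): name is "scene" or "top"; returns a dict with "img" (480x640x3 uint8, red, green, blue), "vertical_fov" (degrees; the focal length in pixels is half the picture's height over the tangent of half this angle, whatever the lens; pixels are square), "cx", "cy" (the principal point, pixels), "k1" (the pictures are not rectified: a ray, as slopes to the right and down, at radius r is drawn at 1 + k1 r^2 times it, then the intrinsics apply), "xyz" and "rotation" of the camera in the world. Camera axes: x right, y down, z forward; pixel columns grow to the right and rows downward; lengths in m; the calibration is good to about 2 mm. A picture is of the moment at which its call begins. There is no depth.
- r.sign_off(): hands the job in; it is judged then, once.
Trained networks look in the newest picture that a camera, given by its name, has taken for a name from the list of things; names that differ only in an ending like _2 or _b are one class to them, and where a whole thing is asked for, a point or a joint stands for the part that bears it (a point fixed in the world has none). Each returns a list of dicts, best first, with "p" (0 to 1); they miss things now and then, are a little off and sometimes report something else, mostly with a low value. They report only what shows in the picture. A call takes as long as a camera call. They do not tell look-alikes from the thing itself.
- r.cut_out(camera, query): "mask" (480x640 bool, what is visible of it).
- r.mark_of(camera, query): "point" ([x, y, z] in m, in world coordinates, good to about 4 mm: a listed point, or the origin of a listed thing).
The state is a dict: "clock": time; "qpos": joint angles; "dq": joint speeds; "joint_torque": joint torques, N m; "position": TCP position; "eef_rot": TCP orientation; "force": force on the tool from outside, world axes, zero at the start; "ft_torque": the same for the moment, N m; "finger_gap": finger opening in m; "grip_force": force on a finger pad.
Only numpy, scipy, OpenCV 4.12 (cv2) and the standard library are available. Lean on these libraries where they do the work, as an engineer would, in place of code of your own. Each camera call takes 0.05 s, during which the arm holds its last target. There are 200 camera calls.

## Working session

There is one attempt and no reset: what is moved stays moved. The work goes in short steps, Python scripts to look and compute and a shell command to move; the robot and the scene stay as the last step left them, time stands still between calls to the robot, and variables do not carry over. Pictures are saved under pics/ and viewed, at most 10 in all, crops included, and the job is handed in when it is done.

```bash
mkdir -p pics; cat > h.py <<'E'
import numpy as np, cv2
from plant import r
def snap(c,name=None):
    s=r.snapshot(c)
    if name: cv2.imwrite(f'pics/{name}.png',s['img'][:,:,::-1])
    return s
def proj(s,p):
    p=np.array(p,float).reshape(-1,3); R=np.array(s['rotation'])
    f=240/np.tan(np.radians(s['vertical_fov'])/2)
    q=(p-np.array(s['xyz']))@R; u=q[:,:2]/q[:,2:]
    u=u*(1+s['k1']*(u**2).sum(1,keepdims=True))
    return u*f+[s['cx'],s['cy']]
def unproj(s,px,z):
    f=240/np.tan(np.radians(s['vertical_fov'])/2)
    K=np.array([[f,0,s['cx']],[0,f,s['cy']],[0,0,1.]])
    d=(np.array(px,float).reshape(-1,2)-[s['cx'],s['cy']])/f; u=d.copy()
    for _ in range(30): u=d/(1+s['k1']*(u**2).sum(1,keepdims=True))
    w=np.c_[u,np.ones(len(u))]@np.array(s['rotation']).T; c=np.array(s['xyz'])
    return c+w*((z-c[2])/w[:,2])[:,None]
E
python3 - <<'E'
from h import *
np.set_printoptions(precision=4,suppress=True)
for c in('top','scene'):
    s=snap(c,c+'1'); print(c,s['xyz'],s['vertical_fov'],s['k1'])
    for q in('carrier_rib','carrier_nose','carrier','stage','lip','cover_mid','vial','reagent','dishes'):
        print(q,[(np.round(d['point'],4).tolist(),round(d['p'],2)) for d in r.mark_of(c,q)])
o=r.get_obs();print(o)
E
```

```text
top [0.4969 0.1123 0.9564] 46.70702178561006 0.055957689993054026
carrier_rib [([0.6319, 0.245, 0.0252], 0.63), ([0.5465, 0.3877, 0.0219], 0.61)]
carrier_nose [([0.7038, 0.2271, 0.0028], 0.98), ([0.5061, 0.4601, 0.0082], 0.76)]
carrier [([0.5334, 0.4137, -0.0027], 0.78), ([0.6568, 0.2432, -0.0052], 0.65)]
stage [([0.6108, -0.2108, 0.0001], 0.94)]
lip [([0.6571, -0.2143, 0.0432], 0.79)]
cover_mid [([0.4624, 0.2082, 0.0157], 0.65)]
vial [([0.5576, 0.089, 0.0002], 0.71)]
reagent [([0.7741, 0.0633, -0.0004], 0.94), ([0.655, 0.2413, -0.0037], 0.35)]
dishes [([0.7803, 0.1845, -0.0031], 0.81), ([0.4622, 0.2012, 0.019], 0.6)]
scene [1.3252 0.1774 0.5105] 49.231970292935294 -0.007417308650358219
carrier_rib [([0.5494, 0.3902, 0.0204], 0.92), ([0.6299, 0.2508, 0.0234], 0.68), ([0.5636, 0.0873, -0.0005], 0.35)]
carrier_nose [([0.7047, 0.2244, 0.0059], 0.97), ([0.511, 0.46, 0.0045], 0.76)]
carrier [([0.6526, 0.242, 0.0012], 0.83), ([0.5354, 0.4092, 0.0057], 0.68)]
stage [([0.6093, -0.211, 0.0018], 0.76)]
lip [([0.657, -0.2178, 0.0417], 0.95)]
cover_mid [([0.4624, 0.2047, 0.0189], 0.71)]
vial [([0.7742, 0.0668, 0.0003], 0.65), ([0.5611, 0.0892, 0.0006], 0.58)]
reagent [([0.7727, 0.0655, 0.0023], 0.8), ([0.4628, 0.2029, 0.0201], 0.51)]
dishes [([0.7774, 0.1849, 0.0029], 0.56)]
{'clock': 1.0, 'qpos': array([-1.339 ,  0.342 ,  1.5241,  0.    ,  1.2754, -0.146 ]), 'dq': array([-0.0016, -0.0007, -0.0007,  0.0011, -0.0011, -0.0009]), 'joint_torque': array([  0.0012, -43.3565, -24.6273,  -0.0001,   0.0004,   0.    ]), 'position': array([ 0.1937, -0.488 ,  0.2055]), 'eef_rot': array([[ 0.9295,  0.3689,  0.    ],
       [ 0.3689, -0.9295, -0.0001],
       [ 0.    ,  0.0001, -1.    ]]), 'force': array([-0.4598,  0.0959,  0.1118]), 'ft_torque': array([-0.0333,  0.017 , -0.0089]), 'grip_force': 0.0, 'finger_gap': 0.08542471745231912}
```

View pics/top1.png

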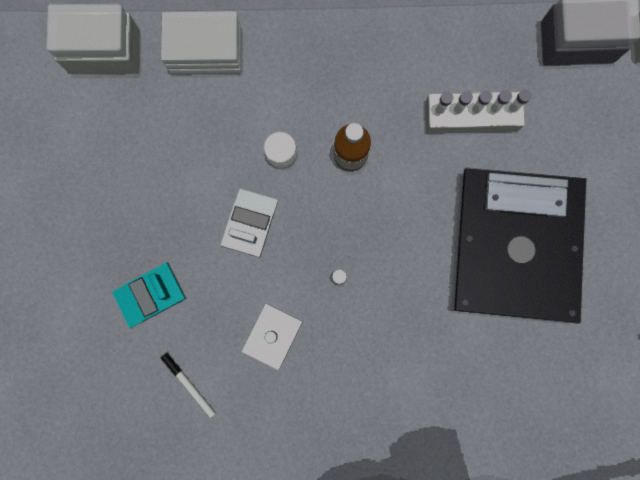

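View pics/scene1.png

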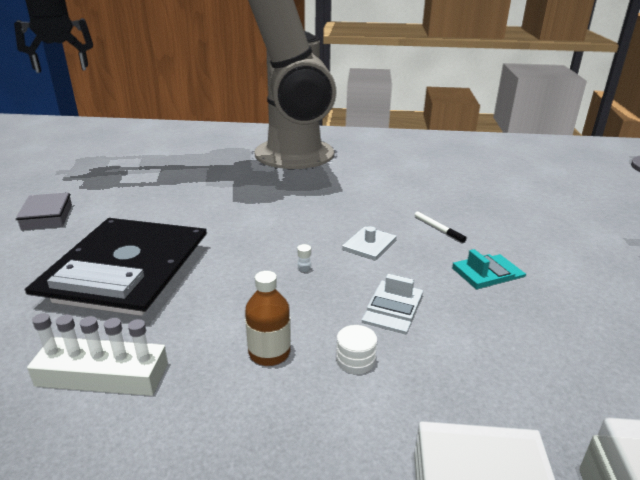

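The top view shows the real carrier at about (250,222), rib at (242,236), tongue towards the top. The turquoise look-alike is at (149,294) and the cover plate at (271,337). The stage fills (456–586, 169–321), with its fence at the top. The scene view agrees. Next I'll measure the yaws.

```bash
python3 - <<'E'
from h import *
np.set_printoptions(precision=4,suppress=True)
s=snap('top')
def rect(q,z,near):
    for d in r.cut_out('top',q):
        m=d['mask'].astype(np.uint8); c=max(cv2.findContours(m,0,2)[0],key=cv2.contourArea)
        if abs(c.reshape(-1,2).mean(0)-near).max()>35: continue
        pts=unproj(s,c.reshape(-1,2),z)[:,:2]
        R=cv2.minAreaRect((pts*1000).astype(np.float32)); print(q,d['p'],R)
rect('carrier',.01,[250,222]); rect('stage',.04,[521,245])
# deck / lip corners seen in picture
P=unproj(s,[[465,169],[586,178],[580,321],[456,310]],.04)[:,:2]; print(P, P.mean(0))
for a,b in((3,0),(2,1)): d=P[b]-P[a];print(np.degrees(np.arctan2(d[1],d[0])),np.hypot(*d))
cv2.imwrite('pics/z1.png',np.hstack([cv2.resize(s['img'][180:265,205:295,::-1],(400,378),interpolation=2),cv2.resize(s['img'][160:245,480:570,::-1],(400,378),interpolation=2)]))
for n,l in(('rib',[[.631,.248,.042]]),('nose',[[.7043,.2258,.006]]),('lip',[[.657,-.216,.054]])): print(n,proj(s,l))
E
```

```text
carrier 0.77 ((653.3474731445312, 242.03497314453125), (70.70487976074219, 105.57425689697266), 71.51692199707031)
stage 0.82 ((606.2048950195312, -208.00790405273438), (204.62619018554688, 241.3913116455078), 83.73192596435547)
[[ 0.7332 -0.1246]
 [ 0.7135 -0.3217]
 [ 0.4792 -0.295 ]
 [ 0.4987 -0.0991]] [ 0.6062 -0.2101]
-6.203412688074939 0.23593591660094107
-6.514153958002469 0.23580330921506784
rib [[243.097  232.6871]]
nose [[258.9952 193.8059]]
lip [[525.9362 211.2744]]
```

View pics/z1.png

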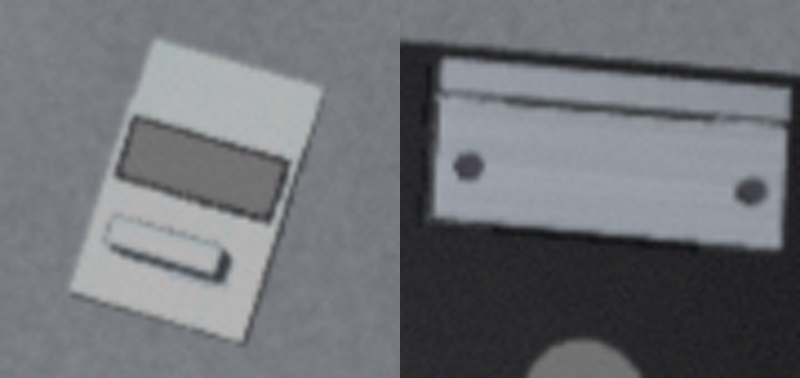

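```bash
python3 -m jog '[[70,0.75,-0.584,0,0,0,0],[70,0.75,-0.584,0,0,0,0],[70,0.75,-0.584,0,0,0,0],[70,0.75,-0.584,0,0,0,0],[70,0.75,-0.584,0,0,0,0]]'; python3 -m jog '[[70,0.75,-0.584,0,0,0,0],[70,0.75,-0.584,0,0,0,0],[70,0.75,-0.584,0,0,0,0],[70,0.75,-0.584,0,0,0,0],[70,0.75,-0.584,0,0,0,0]]'; python3 -m jog '[[70,0.75,-0.584,0.2,0,0,-0.554],[70,0.75,-0.584,0.2,0,0,-0.554],[70,0.75,-0.584,0.2,0,0,-0.554],[70,0.75,-0.584,0.2,0,0,-0.554],[70,0.75,-0.584,0.2,0,0,-0.554]]'; python3 -m jog '[[70,0,0,0,0,0,0]]'
```

```text
clock: 1.78
position: [0.3391, -0.2398, 0.2058]
eef_rot: [[0.929, 0.371, 0.001], [0.371, -0.929, -0.0], [0.001, 0.0, -1.0]]
force: [0.2, -0.9, 0.2]
finger_gap: 0.0597
grip_force: 0.0
clock: 2.4
position: [0.4837, 0.0064, 0.2055]
eef_rot: [[0.929, 0.371, 0.001], [0.371, -0.929, 0.0], [0.001, 0.0, -1.0]]
force: [0.1, -0.2, 0.1]
finger_gap: 0.0597
grip_force: 0.0
clock: 3.02
position: [0.6277, 0.2521, 0.1442]
eef_rot: [[0.311, 0.95, -0.001], [0.95, -0.311, -0.0], [-0.0, -0.001, -1.0]]
force: [0.9, 0.0, -0.3]
finger_gap: 0.0596
grip_force: 0.0
clock: 3.15
position: [0.6271, 0.2521, 0.1432]
eef_rot: [[0.314, 0.95, -0.002], [0.95, -0.314, -0.0], [-0.001, -0.002, -1.0]]
force: [0.4, -0.7, 0.3]
finger_gap: 0.0597
grip_force: 0.0
```

```bash
python3 -m jog '[[70,0,0,0.15,0,0,0],[70,0,0,0.3,0,0,0],[70,0,0,0.37,0,0,0],[70,0,0,0.415,0,0,0],[70,0,0,0.415,0,0,0]]' 40; python3 -m jog '[[0,0,0,0,0,0,0],[0,0,0,0,0,0,0],[0,0,0,0,0,0,0],[0,0,0,0,0,0,0],[0,0,0,0,0,0,0]]' 40;python3 - <<'E'
from h import *
s=snap('scene','g1');cv2.imwrite('pics/g1c.png',cv2.resize(s['img'][160:360,290:490,::-1],(600,600)))
E
```

```text
clock: 3.78
position: [0.6269, 0.2488, 0.0207]
eef_rot: [[0.318, 0.948, -0.001], [0.948, -0.318, -0.0], [-0.001, -0.001, -1.0]]
force: [-0.5, -0.9, -0.5]
finger_gap: 0.06
grip_force: 0.0
clock: 4.4
position: [0.6272, 0.2495, 0.021]
eef_rot: [[0.317, 0.948, 0.0], [0.948, -0.317, -0.0], [-0.0, 0.0, -1.0]]
force: [-0.4, 0.2, -0.3]
finger_gap: 0.0001
grip_force: 0.0
```

View pics/g1c.png

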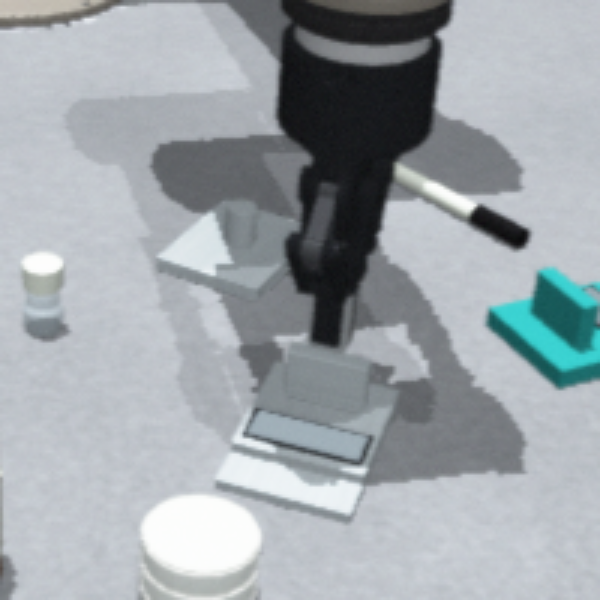

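The fingers shut on nothing. In the crop the fingertips, at about (330,340), sit behind or above the rib top at (328,350). I'll check the real tool position against the images.

```bash
python3 - <<'E'
from h import *
np.set_printoptions(precision=4,suppress=True)
s=snap('scene'); t=snap('top','t2')
for c,q in((s,[[.627,.2495,.021],[.627,.2495,.042],[.59,.2495,.021],[.627,.2495,.06]]),(t,[[.627,.2495,.021]])):
    print(proj(c,q))
print('crop px',(proj(s,[[.627,.2495,.021],[.627,.2495,.042],[.627,.2495,.06]])-[290,160])*3)
for c in('scene','top'):
  for q in('carrier_rib','carrier_nose','cover_mid'): print(c,q,[(np.round(d['point'],4).tolist(),round(d['p'],2)) for d in r.mark_of(c,q)])
print(r.get_obs()['position'],r.hold_point_z)
cv2.imwrite('pics/t2c.png',cv2.resize(t['img'][150:330,170:350,::-1],(600,600)))
E
```

```text
[[397.7044 286.5514]
 [398.887  275.7631]
 [396.7946 273.7324]
 [399.925  266.291 ]]
[[244.0385 236.7965]]
crop px [[323.1131 379.6541]
 [326.6611 347.2894]
 [329.7749 318.8731]]
scene carrier_rib [([0.5505, 0.3912, 0.0213], 0.91), ([0.6291, 0.2477, 0.0219], 0.85)]
scene carrier_nose [([0.51, 0.4605, 0.005], 0.83), ([0.7028, 0.2249, 0.0054], 0.58), ([0.6552, -0.2176, 0.0403], 0.5)]
scene cover_mid [([0.4631, 0.2024, 0.0175], 0.84)]
top carrier_rib [([0.5458, 0.3878, 0.0238], 0.85), ([0.6324, 0.2461, 0.0253], 0.68)]
top carrier_nose [([0.5099, 0.4556, 0.0084], 0.93), ([0.7029, 0.2271, 0.0015], 0.91)]
top cover_mid [([0.4607, 0.2038, 0.0164], 0.73)]
[0.6272 0.2495 0.0209] 0.0187
```

View pics/t2c.png

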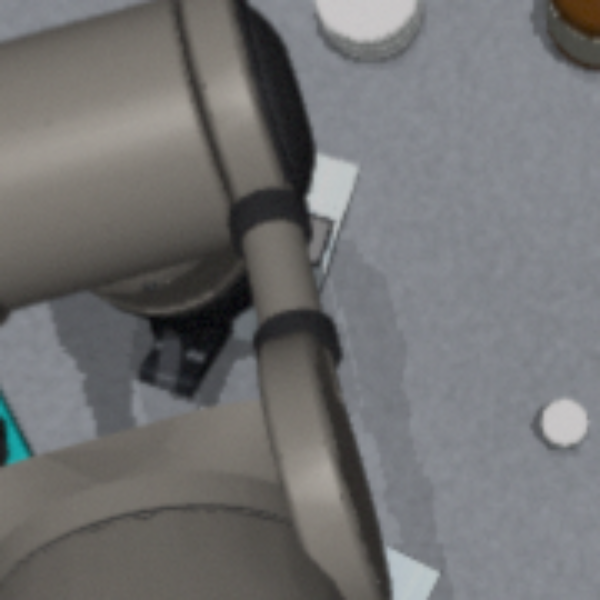

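```bash
python3 - <<'E'
from h import *
np.set_printoptions(precision=1,suppress=True)
s=snap('scene')
p=np.array([.1937,-.488,.2055]);y=np.array([.3689,-.9295,0])*.0427
print(proj(s,[p,p+y+[0,0,.013],p-y+[0,0,.013],p+[0,0,.073]]))
p=np.array([.627,.2495,.021]);print((proj(s,[p,p+[0,0,.019],p+[0,0,.073]])-[290,160])*3)
im=cv2.imread('pics/scene1.png')[0:110,0:130]; im=cv2.resize(im,None,fx=5,fy=5)
cv2.imwrite('pics/st.png',im)
E
```

```text
[[65.5 87. ]
 [43.3 82.3]
 [84.6 80. ]
 [57.6 53. ]]
[[323.1 379.7]
 [326.3 350.4]
 [335.8 263.4]]
```

View pics/st.png

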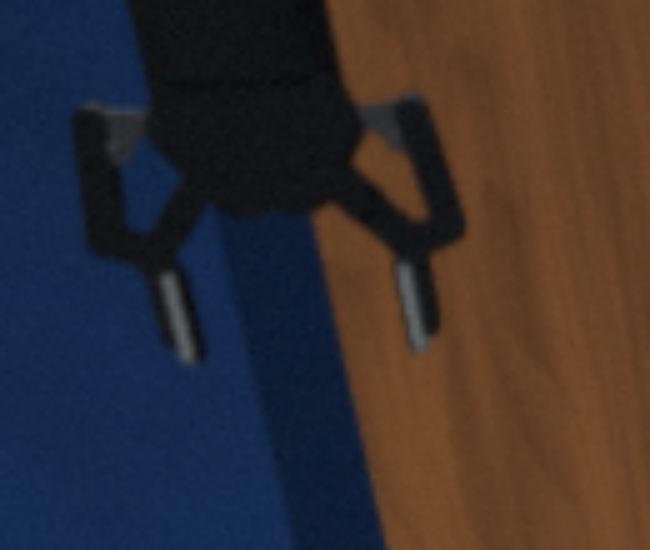

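In the start picture the fingertips lie about 10 px above where the reported TCP projects. With the fingers shut, they end just above the rib. In both cases the true tips are about 20–25 mm higher than reported, so I'll open and go 21 mm lower.

```bash
python3 -m jog '[[60,0,0,0,0,0,0],[60,0,0,0,0,0,0],[60,0,0,0,0,0,0],[60,0,0,0.03,0,0,0],[60,0,0,0.05,0,0,0]]' 40; python3 -m jog '[[60,0,0,0.02,0,0,0],[60,0,0,0.02,0,0,0]]'; python3 -m jog '[[0,0,0,0,0,0,0],[0,0,0,0,0,0,0],[0,0,0,0,0,0,0],[0,0,0,0,0,0,0]]' 40;python3 - <<'E'
from h import *
s=snap('scene');cv2.imwrite('pics/g2c.png',cv2.resize(s['img'][160:360,290:490,::-1],(600,600)))
E
```

```text
clock: 5.52
position: [0.6268, 0.2494, 0.005]
eef_rot: [[0.317, 0.948, -0.001], [0.948, -0.317, -0.0], [-0.001, -0.001, -1.0]]
force: [-0.2, -0.2, -0.0]
finger_gap: 0.0513
grip_force: 0.0
clock: 5.78
position: [0.6267, 0.2494, -0.0009]
eef_rot: [[0.317, 0.948, -0.001], [0.948, -0.317, -0.0], [-0.001, -0.001, -1.0]]
force: [0.5, -0.4, 0.6]
finger_gap: 0.051
grip_force: 0.0
clock: 6.28
position: [0.6276, 0.2496, 0.0005]
eef_rot: [[0.317, 0.948, 0.001], [0.948, -0.317, 0.0], [0.001, 0.001, -1.0]]
force: [0.6, -0.2, 2.9]
finger_gap: 0.0109
grip_force: 40.4
```

View pics/g2c.png

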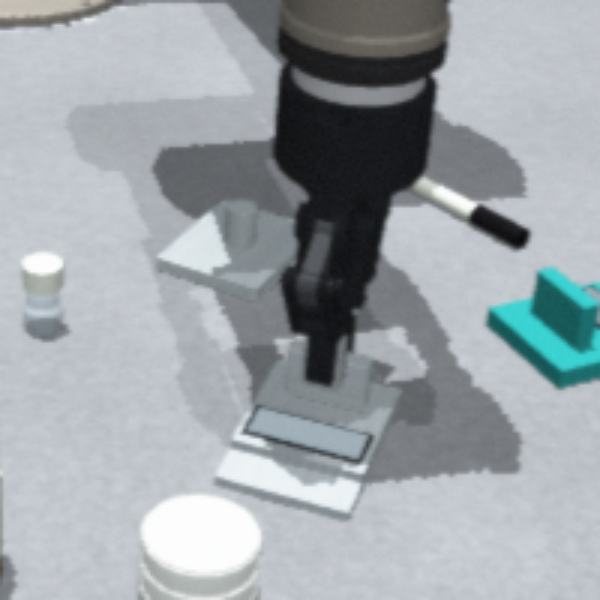

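The fingers now straddle the rib (front fingertip at crop (320,383)), with a 40 N grip and a gap of 11 mm. Now lift and carry.

```bash
python3 -m jog '[[0,0,0,0,0,0,0],[0,0,0,-0.07,0,0,0],[0,0,0,-0.2,0,0,0],[0,0,0,-0.33,0,0,0],[0,0,0,-0.367,0,0,0]]' 70; python3 -m jog '[[0,-0.08,0.014,0,0,0,-0.02],[0,-0.23,0.042,0,0,0,-0.05],[0,-0.40,0.072,0,0,0,-0.09],[0,-0.58,0.104,0,0,0,-0.12],[0,-0.753,0.136,0,0,0,-0.1356]]'; python3 -m jog '[[0,0,0,0,0,0,0]]'
```

```text
clock: 6.95
position: [0.6281, 0.2498, 0.112]
eef_rot: [[0.317, 0.948, 0.003], [0.948, -0.317, 0.001], [0.002, 0.003, -1.0]]
force: [-0.1, 1.0, -2.6]
finger_gap: 0.0104
grip_force: 68.8
clock: 7.58
position: [0.5926, 0.0208, 0.1081]
eef_rot: [[0.108, 0.994, -0.003], [0.994, -0.108, 0.0], [-0.0, -0.003, -1.0]]
force: [0.7, -0.3, -1.5]
finger_gap: 0.0103
grip_force: 68.7
clock: 7.7
position: [0.5927, 0.0187, 0.1082]
eef_rot: [[0.114, 0.993, -0.004], [0.993, -0.114, -0.001], [-0.001, -0.004, -1.0]]
force: [0.5, 0.8, -2.3]
finger_gap: 0.0102
grip_force: 68.7
```

```bash
python3 -m jog '[[0,-0.1,0,0,0,0,0],[0,-0.28,-0.01,0,0,0,0],[0,-0.46,-0.015,0.05,0,0,0],[0,-0.64,-0.019,0.12,0,0,0],[0,-0.753,-0.019,0.177,0,0,0]]'; python3 -m jog '[[0,0,0,0,0,0,0],[0,0,0,0,0,0,0]]'; python3 - <<'E'
from h import *
np.set_printoptions(precision=4,suppress=True)
s=snap('scene');t=snap('top')
cv2.imwrite('pics/p1.png',np.hstack([cv2.resize(s['img'][200:330,10:240,::-1],(460*4//4,260)),np.zeros((260,10,3),np.uint8),cv2.resize(t['img'][155:285,450:600,::-1],(300,260))]))
for c in('scene','top'):
  for q in('carrier_rib','carrier_nose','carrier','lip'): print(c,q,[(np.round(d['point'],4).tolist(),round(d['p'],2)) for d in r.mark_of(c,q) if d['point'][1]<.05])
E
```

```text
clock: 8.32
position: [0.5627, -0.2027, 0.0548]
eef_rot: [[0.111, 0.994, -0.002], [0.994, -0.111, 0.001], [0.001, -0.002, -1.0]]
force: [0.0, 0.6, -1.9]
finger_gap: 0.01
grip_force: 68.7
clock: 8.57
position: [0.5637, -0.2003, 0.0561]
eef_rot: [[0.109, 0.994, -0.001], [0.994, -0.109, 0.001], [0.001, -0.002, -1.0]]
force: [0.5, 0.3, -1.6]
finger_gap: 0.01
grip_force: 68.7
scene carrier_rib [([0.5645, -0.2024, 0.0765], 0.67)]
scene carrier_nose [([0.6436, -0.2087, 0.0598], 0.84), ([0.5853, -0.203, 0.0549], 0.41)]
scene carrier [([0.5846, -0.2, 0.0568], 0.82)]
scene lip [([0.6558, -0.2207, 0.0392], 0.87)]
top carrier_rib [([0.5614, -0.2007, 0.0831], 0.91)]
top carrier_nose [([0.6393, -0.2064, 0.059], 0.8), ([0.5651, -0.2042, 0.0829], 0.41)]
top carrier [([0.5957, -0.2015, 0.0533], 0.57)]
top lip [([0.6592, -0.2143, 0.0452], 0.84)]
```

View pics/p1.png

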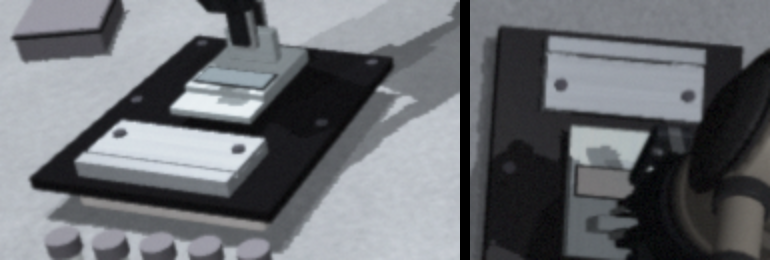

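The carrier is held flat, tongue facing the lip. In the top half of the picture, the tongue's left edge is at x=570 and the fence spans 545–704, so the carrier sits about 6–9 mm too far to +y. I'll shift it, lower it, and measure again.

```bash
python3 -m jog '[[0,-0.024,0,0,0,0,0],[0,-0.024,0,0.02,0,0,0],[0,-0.024,0,0.043,0,0,0],[0,-0.024,0,0.043,0,0,0]]'; python3 - <<'E'
from h import *
np.set_printoptions(precision=4,suppress=True)
t=snap('top')
cv2.imwrite('pics/p2.png',cv2.resize(t['img'][160:260,470:590,::-1],(720,600),interpolation=2))
for c in('scene','top'):
  if c=='scene': snap(c)
  for q in('carrier_rib','carrier_nose','carrier','lip'): print(c,q,[(np.round(d['point'],4).tolist(),round(d['p'],2)) for d in r.mark_of(c,q) if d['point'][1]<.05])
E
```

```text
clock: 9.57
position: [0.5624, -0.2084, 0.043]
eef_rot: [[0.11, 0.994, -0.002], [0.994, -0.11, 0.001], [0.001, -0.002, -1.0]]
force: [-0.5, -0.6, -2.0]
finger_gap: 0.01
grip_force: 68.7
scene carrier_rib [([0.5606, -0.2089, 0.0645], 0.8)]
scene carrier_nose [([0.6422, -0.2178, 0.0475], 0.63)]
scene carrier [([0.5875, -0.2108, 0.0416], 0.62)]
scene lip [([0.6583, -0.2191, 0.0394], 0.78)]
top carrier_rib [([0.5633, -0.2135, 0.0635], 0.78)]
top carrier_nose [([0.6369, -0.2131, 0.0459], 0.86)]
top carrier [([0.5924, -0.213, 0.039], 0.81)]
top lip [([0.6589, -0.2155, 0.0418], 0.92)]
```

View pics/p2.png

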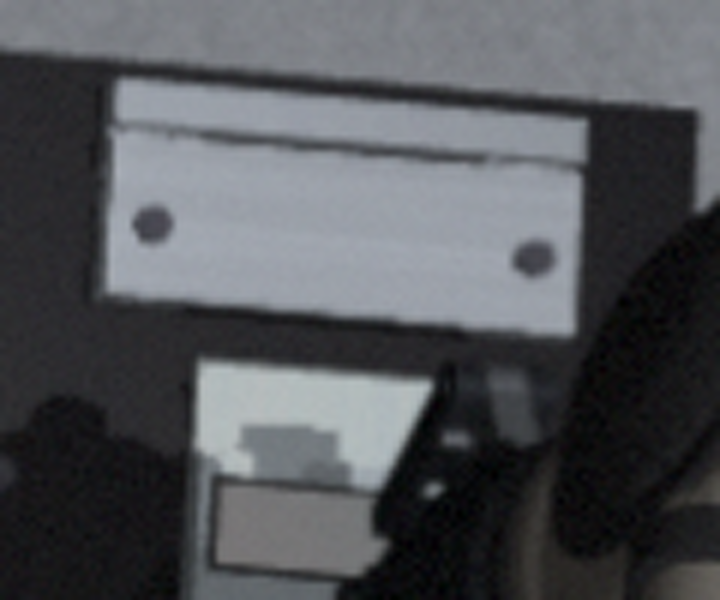

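The picture shows the lip's front edge from (103,296) to (578,335) and the tongue's front-left corner at (199,358). I'll convert these to the lateral offset.

```bash
python3 - <<'E'
from h import *
np.set_printoptions(precision=4,suppress=True)
t=snap('top'); f=lambda x,y:[x/6+470,y/6+160]
L=unproj(t,[f(103,296),f(578,335)],.054); N=unproj(t,[f(199,358)],.0495)[0]; S=unproj(t,[f(192,460)],.0495)[0]
l=L.mean(0); w=L[0]-L[1]; print(L,np.linalg.norm(w),'yaw',np.degrees(np.arctan2(-w[0],w[1])))
a=np.radians(-6.3);X=np.array([np.cos(a),np.sin(a)]);Y=np.array([-X[1],X[0]])
d=(N-l)[:2];print('lip',l,'tongue corner x,y in lip',d@X,d@Y)
E
```

```text
[[ 0.6614 -0.1539  0.054 ]
 [ 0.6483 -0.2798  0.054 ]] 0.12657077282251483 yaw -5.930467590329037
lip [ 0.6548 -0.2168  0.054 ] tongue corner x,y in lip -0.01424730459686797 0.03527925859822732
```

The offset is only 0.3 mm and the nose is 14 mm short of the lip. Lower to the deck, then slide in.

```bash
python3 -m jog '[[0,0,0,0.003,0,0,0],[0,0,0,0.006,0,0,0],[0,0,0,0.008,0,0,0],[0,0,0,0.008,0,0,0]]'; python3 -m jog '[[0,0,0.015,0,0,0,0],[0,0,0.035,0,0,0,0],[0,0,0.055,0,0,0,0],[0,0,0.07,0,0,0,0],[0,0,0.07,0,0,0,0]]'
```

```text
clock: 10.62
position: [0.563, -0.2087, 0.0416]
eef_rot: [[0.11, 0.994, -0.0], [0.994, -0.11, -0.0], [-0.0, -0.0, -1.0]]
force: [0.0, -0.5, -1.9]
finger_gap: 0.0104
grip_force: 68.7
clock: 11.25
position: [0.5843, -0.211, 0.0416]
eef_rot: [[0.109, 0.994, 0.0], [0.994, -0.109, -0.0], [-0.0, 0.0, -1.0]]
force: [0.3, -0.8, -2.5]
finger_gap: 0.0099
grip_force: 68.7
```

```bash
python3 -m jog '[[0,0,0,0.003,0,0,0],[0,0,0,0.005,0,0,0],[0,0,0,0.005,0,0,0]]'; python3 -m jog '[[0,0,0.01,0,0,0,0],[0,0,0.02,0,0,0,0],[0,0,0.025,0,0,0,0],[0,0,0.025,0,0,0,0]]'
```

```text
clock: 11.62
position: [0.5838, -0.211, 0.0406]
eef_rot: [[0.11, 0.994, 0.0], [0.994, -0.11, -0.0], [-0.0, 0.0, -1.0]]
force: [-3.4, 1.5, 2.1]
finger_gap: 0.0099
grip_force: 69.2
clock: 12.12
position: [0.5915, -0.2121, 0.0406]
eef_rot: [[0.11, 0.994, 0.0], [0.994, -0.11, -0.0], [-0.0, 0.0, -1.0]]
force: [-4.5, 0.3, 5.3]
finger_gap: 0.0099
grip_force: 69.7
```

```bash
for i in 1; do python3 -m jog '[[0,0,0.007,0,0,0,0],[0,0,0.013,0,0,0,0],[0,0,0.013,0,0,0,0]]'; python3 -m jog '[[0,0,0.007,0,0,0,0],[0,0,0.013,0,0,0,0],[0,0,0.013,0,0,0,0]]'; python3 -m jog '[[0,0,0.004,0,0,0,0],[0,0,0.007,0,0,0,0],[0,0,0.007,0,0,0,0]]'; done
```

```text
clock: 12.5
position: [0.5942, -0.2123, 0.0406]
eef_rot: [[0.109, 0.994, -0.003], [0.994, -0.109, 0.0], [-0.0, -0.003, -1.0]]
force: [-8.4, 1.0, 9.1]
finger_gap: 0.0101
grip_force: 70.1
clock: 12.88
position: [0.5969, -0.2125, 0.0406]
eef_rot: [[0.11, 0.994, -0.005], [0.994, -0.11, 0.001], [0.0, -0.005, -1.0]]
force: [-12.4, 0.9, 10.9]
finger_gap: 0.01
grip_force: 70.5
clock: 13.25
position: [0.5985, -0.2127, 0.0406]
eef_rot: [[0.11, 0.994, -0.006], [0.994, -0.11, 0.001], [0.0, -0.006, -1.0]]
force: [-15.0, 1.6, 11.7]
finger_gap: 0.0102
grip_force: 70.6
```

```bash
for i in 1; do python3 -m jog '[[0,0,0.007,0,0,0,0],[0,0,0.007,0,0,0,0]]'; python3 -m jog '[[0,0,0.007,0,0,0,0],[0,0,0.007,0,0,0,0]]'; done; python3 - <<'E'
from h import *
t=snap('top');s=snap('scene')
cv2.imwrite('pics/p3.png',np.hstack([cv2.resize(t['img'][165:245,475:575,::-1],(400,320),interpolation=2),cv2.resize(s['img'][230:310,30:130,::-1],(400,320),interpolation=2)]))
for c in('scene','top'):
  for q in('carrier_rib','carrier','lip'): print(c,q,[(np.round(d['point'],4).tolist(),round(d['p'],2)) for d in r.mark_of(c,q) if d['point'][1]<.05])
E
```

```text
clock: 13.5
position: [0.6005, -0.2128, 0.0406]
eef_rot: [[0.109, 0.994, -0.006], [0.994, -0.109, 0.001], [0.001, -0.006, -1.0]]
force: [-15.0, 1.8, 11.6]
finger_gap: 0.0101
grip_force: 70.7
clock: 13.75
position: [0.6021, -0.213, 0.0406]
eef_rot: [[0.11, 0.994, -0.007], [0.994, -0.11, 0.001], [0.001, -0.007, -1.0]]
force: [-16.9, 1.5, 14.9]
finger_gap: 0.0101
grip_force: 70.9
scene carrier_rib [([0.5996, -0.213, 0.0614], 0.74), ([0.6267, -0.2172, 0.039], 0.72), ([0.6573, -0.223, 0.0417], 0.47)]
scene carrier [([0.625, -0.2163, 0.0388], 0.7)]
scene lip [([0.6586, -0.2201, 0.0388], 0.77)]
top carrier_rib [([0.6029, -0.2137, 0.0662], 0.77)]
top carrier [([0.6296, -0.2151, 0.0389], 0.87)]
top lip [([0.6578, -0.2173, 0.0402], 0.77)]
```

View pics/p3.png

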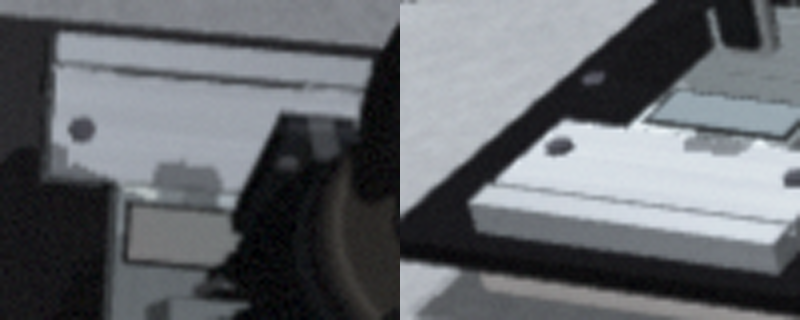

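The shoulder is at or very near the lip. I'll keep pushing in small steps until the force rises stiffly.

```bash
for i in 1; do python3 -m jog '[[0,0,0.004,0,0,0,0],[0,0,0.004,0,0,0,0]]'; python3 -m jog '[[0,0,0.004,0,0,0,0],[0,0,0.004,0,0,0,0]]';python3 -m jog '[[0,0,0.004,0,0,0,0],[0,0,0.004,0,0,0,0]]'; done | grep -E "pos|^force|rot"
```

```text
position: [0.602, -0.213, 0.0406]
eef_rot: [[0.11, 0.994, -0.01], [0.994, -0.11, 0.002], [0.001, -0.01, -1.0]]
force: [-21.0, 1.7, 16.3]
position: [0.602, -0.213, 0.0406]
eef_rot: [[0.109, 0.994, -0.012], [0.994, -0.109, 0.003], [0.001, -0.013, -1.0]]
force: [-25.7, 2.1, 18.2]
position: [0.602, -0.213, 0.0406]
eef_rot: [[0.109, 0.994, -0.015], [0.994, -0.109, 0.003], [0.001, -0.015, -1.0]]
force: [-30.3, 3.3, 21.9]
```

The position has stopped at x=0.602 while the force climbs stiffly from 17 to 30 N. That means the shoulder is on the rigid lip, where expected. Settle, then hand in.

```bash
python3 -m jog '[[0,0,0,0,0,0,0],[0,0,0,0,0,0,0],[0,0,0,0,0,0,0]]' | grep -E "pos|^force|rot|grip"; python3 -c "
from plant import r
print(r.sign_off())"
```

```text
position: [0.602, -0.213, 0.0406]
eef_rot: [[0.109, 0.994, -0.015], [0.994, -0.109, 0.003], [0.002, -0.015, -1.0]]
force: [-29.3, 2.8, 21.3]
grip_force: 72.0
the job is handed in; nothing more can be done
None
```

I handed the job in with the carrier pushed in until it stopped hard, taken as its shoulder on the lip, and still gripped and pressed there (about 29 N push, 72 N grip); no verdict came back.

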